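# Return two wood-sample spindles to their spring clips

## Robot

A 7-joint arm with a two-finger parallel gripper is mounted at the origin on the work surface. World frame = base frame: x ahead of the robot, y to its left, z up, the work surface at z = 0. Lengths are in m, angles in rad, forces in N, time in s.
With the tool pointing down it reaches from about 0.425 to 0.875 m from the base axis. Payload 4.7 kg.
Tool frame: the origin (TCP) lies at the very end of the fingers, on their centre line; the grasp point (between the pads) lies 19 mm behind it (grip_point_offset is the distance from the TCP to the grasp point, in m); x points along the fingers, z is the direction in which the jaws open and shut, and the axes are right-handed (so a half turn about x gives the same grasp; the last joint's range is limited). The gripper opens to 87 mm and grips with 3 to 60 N. Pads are 19 mm wide; open, the fingers measure 117 mm over their backs; the gripper's body (75 mm by 190 mm) begins 51 mm behind the grasp point.
Start: joints at [1.295, 0.321, -0.07, 1.45, 0.023, 1.371, -0.057], TCP at [0.186, -0.623, 0.223] pointing down, gripper open.
Joint ranges: [-2.86, 2.86], [-0.3, 2.09], [-1.38, 1.24], [0.06, 2.45], [-1.56, 4.7], [0.09, 2.05], [-2.69, 2.69]. Speed limits (rad/s): [2.57, 2.57, 3.14, 3.14, 3.14, 3.14, 3.14].

## Interface

Orientations are given as a rotation vector (axis times angle).
In Python, from bench import get_state, get_image, calibration, close_job, grip_point_offset gives the robot as it stands.
- The arm moves only by the tool play_rows, never from a script. Its argument "targets" is a list of rows, each an object with "claw": the closure, from 0 (fully open) to 1 (shut); "linear": the shift along the tool's x, y, z as a fraction of full scale, a list of three; "rotation": the turn, a rotation vector about the tool's x, y, z as a fraction of full scale, a list of three. In form: [{"claw": claw, "linear": [x, y, z], "rotation": [wx, wy, wz]}, ...]. A call has 1 to 10 rows; each row shifts and turns the pose as measured when the row begins, along the tool's axes as they then stand; what a row does not reach is not made up. Full scale, the value 1, is 2.5 cm for a shift and 90 degrees for a turn. A row lasts 1/12 s, in which the tool goes at most 41.7 mm and 7.16 degrees, less where a joint would pass 70% of its speed; a pose out of reach is approached as far as the arm can. A call with a number of a shift or a turn outside -1 to 1 is refused whole. A call with a gripper value outside its range is refused whole. The fingers move at their own pace and stop on an object; "newtons" is the grip in N (left out, the last holds). Time passes only in rows, so rows that do not move let the fingers close. It gives the time, the measured TCP pose, the force and the opening at its end, in the units of the state.
- get_state(): the state, without advancing time (a new reading comes with each control period).
- get_image(name): name is "scene" or "top"; returns the picture (400x640x3 uint8, blue, green, red); there is no depth.
- calibration(name): a dict with "fx", "fy", "cx", "cy" (pixels), "rvec" (rotation vector, rad) and "tvec" (3), from world to camera coordinates, as OpenCV has them. Camera axes: x right, y down, z forward; pixel columns grow to the right and rows downward; lengths in m; the calibration is good to about 2 mm. A picture is of the moment at which its call begins. calibration takes no time and is no camera call.
- close_job(): hands the job in, once; it reports no verdict.
The state is a dict: "time": time; "joint_positions": joint angles; "qd": joint speeds; "joint_torque": joint torques, N m; "position": TCP position; "tool_rot": TCP orientation; "ft_force": force on the tool from outside, world axes, zero at the start; "torque": the same for the moment, N m; "grip_width": opening from 0.0 (shut) to 1.0 (fully open).
Only numpy, scipy, OpenCV 4.12 (cv2) and the standard library are available. Lean on these libraries where they do the work, as an engineer would, in place of code of your own. Each camera call takes 0.05 s, during which the arm holds its last target. There are 200 camera calls.

## Task

Two wood-sample spindles, one maroon and one orange, lie loose on the bench. Put each back in the sample rack by pressing it sideways, down into the pair of spring clips whose place is marked with a tag of its own colour, until it snaps fully home and lies level; do not drop them in from a height. Leave the dark and the pale samples clipped where they are.

Things in the scene. Friction and masses are not known exactly. Their poses are not given: they have to be found in the camera images.
- maroon_mid (a point): Dark maroon wooden sample spindle, 220 mm long: a round shank 22 mm in diameter and 160 mm long with a square 26 x 26 x 30 mm block at each end. About 90 g. It starts lying loose on the bench on its square ends, centre 13 mm above the bench; grasp it across the bare shank at mid-length. The point is its centre (mid-length, on the axis); its x axis runs along the spindle.
- orange_mid (a point): Bright orange wooden sample spindle, 220 mm long: a round shank 22 mm in diameter and 160 mm long with a square 26 x 26 x 30 mm block at each end. About 90 g. It starts lying loose on the bench on its square ends, centre 13 mm above the bench; grasp it across the bare shank at mid-length. The point is its centre (mid-length, on the axis); its x axis runs along the spindle.
- maroon_seat (a point): The vacant place marked by the flat maroon tag. The point is where the centre of the maroon spindle is when fully home, on the axis 54 mm above the bench; its x axis runs along the place (along the spindle when home), its z axis is up. The tag (32 x 50 x 8 mm, top 20 mm above the bench) lies on the baseboard 140 mm from here along +x.
- orange_seat (a point): The vacant place marked by the flat orange tag. The point is where the centre of the orange spindle is when fully home, on the axis 54 mm above the bench; its x axis runs along the place (along the spindle when home), its z axis is up. The tag (32 x 50 x 8 mm, top 20 mm above the bench) lies on the baseboard 140 mm from here along +x.
- ebony_mid (a point): Near-black wooden sample spindle, 220 mm long: a round shank 22 mm in diameter and 160 mm long with a square 26 x 26 x 30 mm block at each end. It is already snapped into one of the four places of the rack, and stays there. The point is its centre (mid-length, on the axis); its x axis runs along the spindle.
- maple_mid (a point): Pale cream wooden sample spindle, 220 mm long: a round shank 22 mm in diameter and 160 mm long with a square 26 x 26 x 30 mm block at each end. It is already snapped into one of the four places of the rack, and stays there. The point is its centre (mid-length, on the axis); its x axis runs along the spindle.
- rack: Sample rack fixed to the bench. Origin under the middle of the row; y runs along the row, x along the clipped spindles. Grey base 290 (x) by 370 (y) by 12 mm, with two green rails along y at x = -45 and +45 mm, 26 mm wide, tops 43 mm above the bench. Four places, 80 mm apart (y = -120, -40, 40, 120 mm). The 64 mm gap between the rails leaves room for fingers.
- rack_clips (a point): Middle of the row of clips, 63 mm above the bench. Each place has two steel clips, 16 mm wide, one on each rail, open upwards: two sprung jaws, tops 75 mm above the bench, flared mouth about 30 mm wide, throat 17 mm wide 63 mm up. Pressing a spindle in at mid-length takes about 8 to 14 N in all, then it snaps down onto the rails, axis 54 mm above the bench. The square ends lie outside the clips, which leaves about 27 mm of play lengthwise either way.

How it is judged:
By the outcome, as a careful person would: the job done as asked, in the order asked, and still so for the second after the job is handed in, with the robot touching nothing.
It also fails if it takes over 58 s, if anything falls off the work surface, if the arm or the gripper's body presses on something with over 40 N, if the wrist force passes 120 N, or if a joint passes its speed limit or range.

## Working session

There is one attempt and no reset: what is moved stays moved. The work goes in short steps, Python scripts to look and compute and a tool call to move; the robot and the scene stay as the last step left them, time stands still between calls to the robot, and variables do not carry over. Pictures are saved under pics/ and viewed, about 8 in all and at most 12, crops included, and the job is handed in when it is done.

Besides the shell and the picture viewer there is one more tool, called after "Emit:" as name(argument=value, ...) on one line, values as JSON. play_rows: Moves the arm, as the interface text tells. Shift numbers are shares of 2.5 cm and turn numbers shares of 90 degrees, none past 1 either way. Its arguments: {"type":"object","properties":{"targets":{"type":"array"},"newtons":{"type":"number"}},"required":["targets"]}

```bash
mkdir -p pics; python3 - <<'E'
from bench import *
import cv2
for n in("scene","top"):
    cv2.imwrite(f"pics/{n}0.png",get_image(n)); print(n,calibration(n))
print(get_state(), grip_point_offset if not callable(grip_point_offset) else grip_point_offset())
E
```

```text
scene {'fx': 477.8308258641276, 'fy': 477.8308258641276, 'cx': 328.02230252746654, 'cy': 208.97388519403097, 'rvec': array([ 1.80789707,  1.50503545, -0.74914081]), 'tvec': array([-0.13099885, -0.25536243,  1.40100121])}
top {'fx': 383.342899566532, 'fy': 383.342899566532, 'cx': 319.50790729419185, 'cy': 201.45993599486349, 'rvec': array([ 1.94752295, -2.25547584,  0.25322451]), 'tvec': array([0.10213297, 0.5219985 , 0.70224554])}
{'time': 0.1, 'joint_positions': array([ 1.29508438,  0.32173102, -0.07008572,  1.4515168 ,  0.02260675,
        1.37078352, -0.05688044]), 'qd': array([-1.61229949e-03, -2.82739922e-03,  1.81029117e-04, -3.13298061e-03,
        2.67203926e-04, -7.12566312e-08, -1.77154313e-04]), 'joint_torque': array([-2.53319722e-04, -4.92572415e+01, -4.05958593e-01, -3.13396883e+01,
       -6.41178573e-02,  3.95948603e-02,  1.09103416e-04]), 'position': array([ 0.18556924, -0.6224547 ,  0.22160065]), 'tool_rot': array([ 0.99402351,  1.33390934, -0.99251486]), 'ft_force': array([-0.65860408,  0.03411506,  0.52583995]), 'torque': array([-0.01187297,  0.06381897, -0.02906062]), 'grip_width': 0.9994482904450633} 0.0187
```

View pics/top0.png

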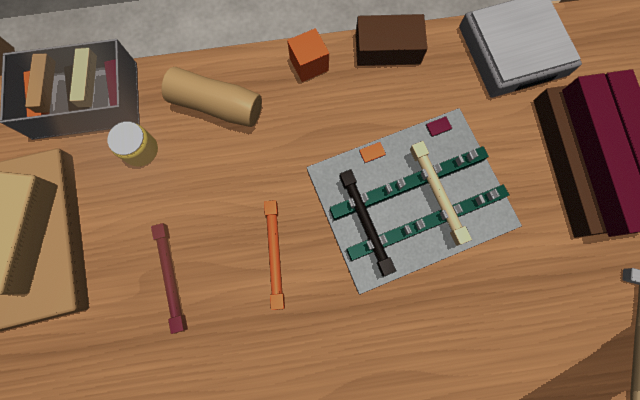

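View pics/scene0.png

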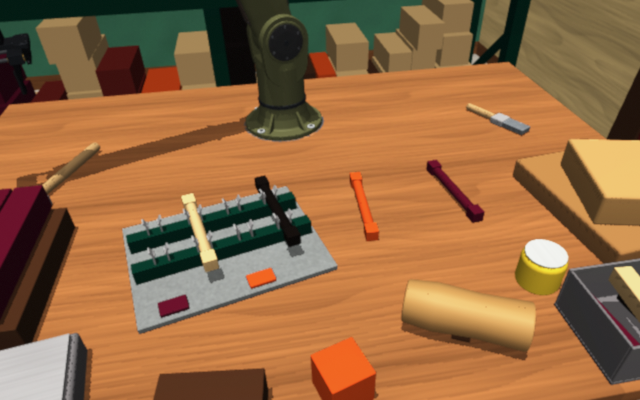

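```bash
cat > h.py <<'E'
import cv2,numpy as np
from bench import *
from scipy.optimize import minimize
C={n:calibration(n) for n in("scene","top")}
def proj(n,P):
    c=C[n];K=np.array([[c['fx'],0,c['cx']],[0,c['fy'],c['cy']],[0,0,1]])
    return cv2.projectPoints(np.asarray(P,float).reshape(-1,3),c['rvec'],c['tvec'],K,None)[0].reshape(-1,2)
def back(n,uv,z):
    c=C[n];R=cv2.Rodrigues(c['rvec'])[0];o=-R.T@c['tvec']
    d=R.T@np.array([(uv[0]-c['cx'])/c['fx'],(uv[1]-c['cy'])/c['fy'],1]);return o+d*(z-o[2])/d[2]
def box(cx,cy,cz,lx,ly,lz):
    return np.array([[cx+a*lx/2,cy+b*ly/2,cz+c*lz/2] for a in(-1,1) for b in(-1,1) for c in(-1,1)])
t=np.linspace(0,2*np.pi,24)
def spindle(z):
    cyl=np.array([[s*.08,.011*np.cos(a),z+.011*np.sin(a)] for s in(-1,1) for a in t])
    return [cyl,box(-.095,0,z,.03,.026,.026),box(.095,0,z,.03,.026,.026)]
def place(parts,p):
    c,s=np.cos(p[2]),np.sin(p[2]);R=np.array([[c,-s,0],[s,c,0],[0,0,1]])
    return [q@R.T+[p[0],p[1],0] for q in parts]
def render(n,parts,S=6):
    m=np.zeros((400*S,640*S),np.uint8)
    for q in parts:
        h=cv2.convexHull(((proj(n,q)+.5)*S).astype(np.int32)); cv2.fillConvexPoly(m,h,255)
    return cv2.resize(m,(640,400),interpolation=cv2.INTER_AREA)/255.
def fit(parts,masks,p0):
    def f(v):
        p=[p0[0]+v[0]/100,p0[1]+v[1]/100,p0[2]+v[2]/10]
        return sum(np.abs(render(n,place(parts,p))-m).sum() for n,m in masks.items())
    r=minimize(f,[0,0,0],method='Nelder-Mead',options=dict(initial_simplex=[[0,0,0],[1,0,0],[0,1,0],[0,0,1]],xatol=.01,fatol=.5,maxiter=150))
    v=r.x;return np.array([p0[0]+v[0]/100,p0[1]+v[1]/100,p0[2]+v[2]/10]),r.fun,sum(m.sum() for m in masks.values())
def mask(img,roi,col):
    # roi x0,y0,x1,y1 ; colour test
    hsv=cv2.cvtColor(img,cv2.COLOR_BGR2HSV).astype(int);H,S,V=hsv[...,0],hsv[...,1],hsv[...,2]
    m={'orange':(H<=11)&(S>170)&(V>120),'maroon':((H>165)|(H<3))&(S>120)&(V<170),
       'ebony':(V<50)&(S<130),'maple':(H>15)&(H<35)&(S>30)&(V>120)}[col]
    o=np.zeros(m.shape);x0,y0,x1,y1=roi;o[y0:y1,x0:x1]=m[y0:y1,x0:x1];return o
E
cat > m.py <<'E'
from h import *
I={n:cv2.imread(f"pics/{n}0.png") for n in C}
ends={'orange':((271,208),(277,301)),'maroon':((159,231),(177,324)),'ebony':((347,178),(387,268)),'maple':((419,149),(462,236))}
roi={'orange':{'top':(255,190,295,320),'scene':(340,165,385,245)},'maroon':{'top':(140,215,195,340),'scene':(420,150,490,225)},
'ebony':{'top':(335,165,400,280),'scene':(250,172,303,250)},'maple':{'top':(408,138,472,248),'scene':(180,190,220,272)}}
for k in ends:
    z=.013 if k in('orange','maroon') else .054
    a,b=[back('top',e,z) for e in ends[k]];d=a-b
    ms={n:mask(I[n],roi[k][n],k) for n in C}
    p0=[*((a+b)/2)[:2],np.arctan2(d[1],d[0])]
    for s in(('top',),('scene',),('top','scene')):
        print(k,s,np.round(fit(spindle(z),{n:ms[n] for n in s},p0),4) if 0 else [np.round(x,4) for x in fit(spindle(z),{n:ms[n] for n in s},p0)])
a,b=back('top',(372,152),.02),back('top',(438,126),.02);m=(a+b)/2;d=a-b
yaw=np.arctan2(d[1],d[0])-np.pi/2
print('tags',a,b,yaw)
sg=1
parts=[box(0,.08,.016,.032,.05,.008),box(0,-.08,.016,.032,.05,.008)]
r={'top':((355,138,390,165),(422,112,458,142)),'scene':((240,262,282,295),(152,290,195,322))}
ms={n:np.maximum(mask(I[n],r[n][0],'orange'),mask(I[n],r[n][1],'maroon')) for n in C}
for s in(('top',),('scene',),('top','scene')):
    for lx,ly in((.032,.05),(.05,.032)):
        parts=[box(0,y,.016,lx,ly,.008) for y in(.08,-.08)]
        print('tags',s,lx,[np.round(x,4) for x in fit(parts,{n:ms[n] for n in s},[m[0],m[1],yaw])])
E
python3 m.py
```

```text
orange ('top',) [array([ 0.4473,  0.1323, -0.0498]), np.float64(667.1608), np.float64(638.0)]
orange ('scene',) [array([ 0.4445,  0.1331, -0.0502]), np.float64(64.7059), np.float64(848.0)]
orange ('top', 'scene') [array([ 0.4452,  0.1327, -0.0485]), np.float64(743.302), np.float64(1486.0)]
maroon ('top',) [array([0.431 , 0.3505, 0.1357]), np.float64(644.1686), np.float64(858.0)]
maroon ('scene',) [array([0.4279, 0.3504, 0.1143]), np.float64(144.8078), np.float64(783.0)]
maroon ('top', 'scene') [array([0.431 , 0.3502, 0.1137]), np.float64(802.0157), np.float64(1641.0)]
ebony ('top',) [array([ 0.4791, -0.0601,  0.241 ]), np.float64(677.9882), np.float64(847.0)]
ebony ('scene',) [array([ 0.4744, -0.06  ,  0.2255]), np.float64(257.8431), np.float64(831.0)]
ebony ('top', 'scene') [array([ 0.4781, -0.0598,  0.2352]), np.float64(947.2902), np.float64(1678.0)]
maple ('top',) [array([ 0.5174, -0.2171,  0.2369]), np.float64(304.1961), np.float64(1165.0)]
maple ('scene',) [array([ 0.5119, -0.2167,  0.2376]), np.float64(72.3843), np.float64(1014.0)]
maple ('top', 'scene') [array([ 0.5157, -0.2161,  0.2357]), np.float64(429.1843), np.float64(2179.0)]
tags [ 0.6321512  -0.10413461  0.02      ] [ 0.67028691 -0.25766357  0.02      ] 0.2434668532208315
tags ('top',) 0.032 [array([ 0.6511, -0.1817,  0.2547]), np.float64(407.4039), np.float64(314.0)]
tags ('top',) 0.05 [array([ 0.6551, -0.1817,  0.2812]), np.float64(591.5569), np.float64(314.0)]
tags ('scene',) 0.032 [array([ 0.6487, -0.1836,  0.2364]), np.float64(168.5451), np.float64(767.0)]
tags ('scene',) 0.05 [array([ 0.6456, -0.1808,  0.3092]), np.float64(592.1412), np.float64(767.0)]
tags ('top', 'scene') 0.032 [array([ 0.6509, -0.1825,  0.2502]), np.float64(580.7961), np.float64(1081.0)]
tags ('top', 'scene') 0.05 [array([ 0.6486, -0.1785,  0.3515]), np.float64(1180.8118), np.float64(1081.0)]
```

```bash
cat > g.py <<'E'
from h import *
import sys
from scipy.spatial.transform import Rotation as Ro
T={'mar':(.430,.3502,.116),'ora':(.4452,.1327,-.049),'mseat':(.5335,-.2937,.236),'oseat':(.4961,-.1382,.236)}
def go(x,y,z,yaw,q=True):
    s=get_state();p=s['position'];R=Ro.from_rotvec(s['tool_rot'])
    best=None
    for sg in(1,-1):
        zz=sg*np.array([-np.sin(yaw),np.cos(yaw),0]);xx=np.array([0,0,-1.]);D=Ro.from_matrix(np.c_[xx,np.cross(zz,xx),zz])
        rv=(R.inv()*D).as_rotvec()
        if best is None or np.linalg.norm(rv)<np.linalg.norm(best[0]):best=(rv,D)
    d=np.array([x,y,z])-p
    print('t',round(s['time'],2),'pos',p.round(4),'F',s['ft_force'].round(1),'grip',round(s['grip_width'],3),'j',s['joint_positions'].round(2))
    print('rot frac total',(best[0]/(np.pi/2)).round(3),'| shift units, axes now',(R.inv().apply(d)/.025).round(2),'| axes after turn',(best[1].inv().apply(d)/.025).round(2))
    return R
if __name__=='__main__':
    a=sys.argv; 
    k=T.get(a[1]); k=k or tuple(map(float,a[1].split(',')))
    R=go(k[0],k[1],float(a[2]),k[2] if len(a)<4 else float(a[3]))
    if len(a)>4: print(R.as_matrix().round(3))
E
python3 g.py 0.5,-.25,0 .2 .12 1;python3 g.py mar .2 .116
```

```text
t 0.1 pos [ 0.1856 -0.6225  0.2216] F [-0.7  0.   0.5] grip 0.999 j [ 1.3   0.32 -0.07  1.45  0.02  1.37 -0.06]
rot frac total [ 0.108 -0.001  0.   ] | shift units, axes now [  0.88  16.31 -10.68] | axes after turn [  0.86  14.27 -13.29]
[[-0.001  0.958  0.286]
 [ 0.002  0.286 -0.958]
 [-1.    -0.    -0.002]]
t 0.1 pos [ 0.1856 -0.6225  0.2216] F [-0.7  0.   0.5] grip 0.999 j [ 1.3   0.32 -0.07  1.45  0.02  1.37 -0.06]
rot frac total [ 0.111 -0.001  0.   ] | shift units, axes now [  0.92  20.49 -34.49] | axes after turn [  0.86  14.21 -37.51]
```

Emit:
play_rows(targets=[{"claw": 0,"linear": [0,0.9,-0.6],"rotation": [0.055,0,0]},{"claw": 0,"linear": [0,0.9,-0.6],"rotation": [0.055,0,0]},{"claw": 0,"linear": [0,0.9,-0.9],"rotation": [0,0,0]},{"claw": 0,"linear": [0,0.9,-0.9],"rotation": [0,0,0]},{"claw": 0,"linear": [0,0.9,-0.9],"rotation": [0,0,0]},{"claw": 0,"linear": [0,0.9,-0.9],"rotation": [0,0,0]},{"claw": 0,"linear": [0,0.9,-0.9],"rotation": [0,0,0]},{"claw": 0,"linear": [0,0.9,-0.9],"rotation": [0,0,0]},{"claw": 0,"linear": [0,0.9,-0.9],"rotation": [0,0,0]},{"claw": 0,"linear": [0,0.9,-0.9],"rotation": [0,0,0]}], newtons=50)

```text
time: 0.93
position: [0.3793, -0.3798, 0.2141]
tool_rot: [1.143, 1.263, -1.147]
ft_force: [0.6, 0.1, 0.2]
grip_width: 0.995
```

```bash
python3 g.py 0.5,-.25,0 .2 .116;python3 g.py mar .2
```

```text
t 0.93 pos [ 0.3793 -0.3798  0.2141] F [0.6 0.1 0.2] grip 0.995 j [ 0.97  0.11 -0.25  1.73  0.03  1.32 -0.77]
rot frac total [-0.017 -0.005  0.006] | shift units, axes now [ 0.55  5.28 -4.74] | axes after turn [ 0.56  5.4  -4.6 ]
t 0.93 pos [ 0.3793 -0.3798  0.2141] F [0.6 0.1 0.2] grip 0.995 j [ 0.97  0.11 -0.25  1.73  0.03  1.32 -0.77]
rot frac total [-0.017 -0.005  0.006] | shift units, axes now [  0.74   4.63 -28.9 ] | axes after turn [  0.56   5.39 -28.77]
```

Emit:
play_rows(targets=[{"claw": 0,"linear": [0,0.9,-0.9],"rotation": [-0.017,-0.005,0.005]},{"claw": 0,"linear": [0,0.9,-0.9],"rotation": [0,0,0]},{"claw": 0,"linear": [0,0.9,-0.9],"rotation": [0,0,0]},{"claw": 0,"linear": [0,0.9,-0.9],"rotation": [0,0,0]},{"claw": 0,"linear": [0,0.8,-1],"rotation": [0,0,0]},{"claw": 0,"linear": [0,0.6,-1],"rotation": [0,0,0]},{"claw": 0,"linear": [0,0.4,-1],"rotation": [0,0,0]},{"claw": 0,"linear": [0,0.2,-1],"rotation": [0,0,0]},{"claw": 0,"linear": [0,0,-1],"rotation": [0,0,0]},{"claw": 0,"linear": [0,0,-1],"rotation": [0,0,0]}])

```text
time: 1.77
position: [0.4968, -0.1084, 0.2098]
tool_rot: [1.12, 1.271, -1.12]
ft_force: [0.5, 0.5, -0.3]
grip_width: 1.002
```

Emit:
play_rows(targets=[{"claw": 0,"linear": [0,0,-1],"rotation": [0,0,0]},{"claw": 0,"linear": [0,0,-1],"rotation": [0,0,0]},{"claw": 0,"linear": [0,0,-1],"rotation": [0,0,0]},{"claw": 0,"linear": [0,0,-1],"rotation": [0,0,0]},{"claw": 0,"linear": [0,0,-1],"rotation": [0,0,0]},{"claw": 0,"linear": [0,0,-1],"rotation": [0,0,0]},{"claw": 0,"linear": [0,0,-1],"rotation": [0,0,0]},{"claw": 0,"linear": [0,0,-1],"rotation": [0,0,0]},{"claw": 0,"linear": [0,0,-1],"rotation": [0,0,0]},{"claw": 0,"linear": [0,0,-1],"rotation": [0,0,0]}])

```text
time: 2.6
position: [0.4599, 0.1521, 0.2076]
tool_rot: [1.116, 1.275, -1.125]
ft_force: [0.2, 0.0, 0.2]
grip_width: 0.998
```

```bash
python3 g.py mar .12
```

```text
t 2.6 pos [0.4599 0.1521 0.2076] F [0.2 0.  0.2] grip 0.998 j [ 0.39  0.01 -0.76  1.84  0.    1.3  -1.82]
rot frac total [ 0.004 -0.002  0.007] | shift units, axes now [ 3.53 -0.18 -8.  ] | axes after turn [ 3.5  -0.27 -8.01]
```

Emit:
play_rows(targets=[{"claw": 0,"linear": [0.2,0,-0.9],"rotation": [0.004,0,0.006]},{"claw": 0,"linear": [0.3,0,-0.9],"rotation": [0,0,0]},{"claw": 0,"linear": [0.4,0,-0.9],"rotation": [0,0,0]},{"claw": 0,"linear": [0.4,0,-0.9],"rotation": [0,0,0]},{"claw": 0,"linear": [0.4,0,-0.9],"rotation": [0,0,0]},{"claw": 0,"linear": [0.4,0,-0.9],"rotation": [0,0,0]},{"claw": 0,"linear": [0.4,0,-0.9],"rotation": [0,0,0]},{"claw": 0,"linear": [0.4,-0.1,-0.9],"rotation": [0,0,0]},{"claw": 0,"linear": [0.3,-0.1,-0.8],"rotation": [0,0,0]},{"claw": 0,"linear": [0,0,0],"rotation": [0,0,0]}])

```text
time: 3.43
position: [0.4254, 0.3638, 0.1229]
tool_rot: [1.121, 1.268, -1.12]
ft_force: [-1.0, -0.1, -0.1]
grip_width: 0.999
```

```bash
python3 g.py mar .003; python3 - <<'E'
from h import *
a=get_image('top');b=get_image('scene');
P=[[.43,.35,.013]]
for n,i in(('top',a),('scene',b)):
    u,v=proj(n,P)[0].astype(int); print(u,v)
c=lambda i,n:cv2.resize(i[max(0,proj(n,P)[0].astype(int)[1]-90):][:180, max(0,proj(n,P)[0].astype(int)[0]-90):][:,:180],(400,400))
cv2.imwrite('pics/1.png',np.hstack([c(a,'top'),c(b,'scene')]))
E
```

```text
t 3.43 pos [0.4254 0.3638 0.1229] F [-1.  -0.1 -0.1] grip 0.999 j [ 0.01  0.32 -0.89  1.78  0.26  1.17 -2.41]
rot frac total [ 0.003 -0.002  0.001] | shift units, axes now [4.79 0.13 0.58] | axes after turn [4.79 0.12 0.56]
167 277
452 188
```

View pics/1.png

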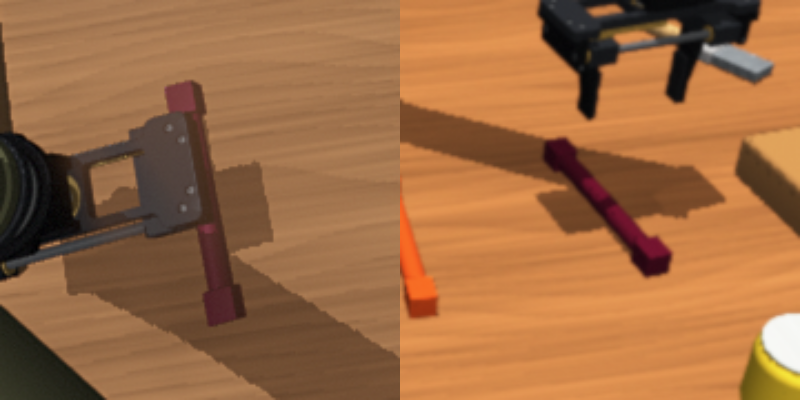

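The picture shows the gripper above the maroon spindle (crop centre, px ≈ (167,277) top / (452,188) scene), the fingers straddling the shank. Descending.

Emit:
play_rows(targets=[{"claw": 0,"linear": [0.8,0,0.3],"rotation": [0.003,0,0]},{"claw": 0,"linear": [0.8,0.1,0.2],"rotation": [0,0,0]},{"claw": 0,"linear": [0.8,0,0.1],"rotation": [0,0,0]},{"claw": 0,"linear": [0.8,0,0],"rotation": [0,0,0]},{"claw": 0,"linear": [0.6,0,0],"rotation": [0,0,0]},{"claw": 0,"linear": [0.4,0,0],"rotation": [0,0,0]},{"claw": 0,"linear": [0.2,0,0],"rotation": [0,0,0]},{"claw": 0,"linear": [0,0,0],"rotation": [0,0,0]}])

```text
time: 4.2
position: [0.4426, 0.3338, 0.0134]
tool_rot: [1.139, 1.242, -1.133]
ft_force: [-0.3, -0.6, 0.9]
grip_width: 0.994
```

```bash
python3 g.py mar .003
```

```text
t 4.2 pos [0.4426 0.3338 0.0134] F [-0.3 -0.6  0.9] grip 0.994 j [-0.02  0.44 -0.81  1.89  0.39  0.97 -2.47]
rot frac total [-0.012  0.004 -0.006] | shift units, axes now [ 0.41 -0.44 -0.7 ] | axes after turn [ 0.41 -0.42 -0.71]
```

Emit:
play_rows(targets=[{"claw": 0,"linear": [0,-0.25,-0.4],"rotation": [-0.012,0.004,-0.006]},{"claw": 0,"linear": [0,-0.2,-0.3],"rotation": [0,0,0]},{"claw": 0,"linear": [0.3,0,0],"rotation": [0,0,0]},{"claw": 0,"linear": [0,0,0],"rotation": [0,0,0]}])

```text
time: 4.53
position: [0.4307, 0.3523, 0.0083]
tool_rot: [1.128, 1.261, -1.119]
ft_force: [0.8, -0.3, 0.6]
grip_width: 1.0
```

```bash
python3 g.py mar .003
```

```text
t 4.53 pos [0.4307 0.3523 0.0083] F [ 0.8 -0.3  0.6] grip 1.0 j [-0.05  0.45 -0.81  1.88  0.4   0.97 -2.49]
rot frac total [-0.    -0.002 -0.003] | shift units, axes now [ 0.21 -0.04  0.08] | axes after turn [ 0.21 -0.04  0.08]
```

Emit:
play_rows(targets=[{"claw": 0,"linear": [0.15,0,0.08],"rotation": [0,0,-0.003]},{"claw": 0,"linear": [0.05,0,0],"rotation": [0,0,0]},{"claw": 1,"linear": [0,0,0],"rotation": [0,0,0]},{"claw": 1,"linear": [0,0,0],"rotation": [0,0,0]},{"claw": 1,"linear": [0,0,0],"rotation": [0,0,0]},{"claw": 1,"linear": [0,0,0],"rotation": [0,0,0]},{"claw": 1,"linear": [0,0,0],"rotation": [0,0,0]},{"claw": 1,"linear": [0,0,0],"rotation": [0,0,0]},{"claw": 1,"linear": [0,0,0],"rotation": [0,0,0]},{"claw": 1,"linear": [0,0,0],"rotation": [0,0,0]}])

```text
time: 5.37
position: [0.4315, 0.3512, 0.0039]
tool_rot: [1.126, 1.264, -1.121]
ft_force: [-0.6, 0.3, 0.0]
grip_width: 0.479
```

```bash
python3 g.py mseat .20
```

```text
t 5.37 pos [0.4315 0.3512 0.0039] F [-0.6  0.3  0. ] grip 0.479 j [-0.05  0.46 -0.81  1.88  0.4   0.96 -2.49]
rot frac total [-0.076 -0.002 -0.001] | shift units, axes now [-7.93  1.06 26.07] | axes after turn [-7.85 -2.06 26.03]
```

Emit:
play_rows(targets=[{"claw": 1,"linear": [0,0,0],"rotation": [0,0,0]},{"claw": 1,"linear": [0,0,0],"rotation": [0,0,0]},{"claw": 1,"linear": [0,0,0],"rotation": [0,0,0]},{"claw": 1,"linear": [0,0,0],"rotation": [0,0,0]},{"claw": 1,"linear": [0,0,0],"rotation": [0,0,0]},{"claw": 1,"linear": [0,0,0],"rotation": [0,0,0]},{"claw": 1,"linear": [0,0,0],"rotation": [0,0,0]}])

```text
time: 5.95
position: [0.4316, 0.351, 0.0039]
tool_rot: [1.126, 1.264, -1.12]
ft_force: [0.8, 0.5, 0.6]
grip_width: 0.237
```

Emit:
play_rows(targets=[{"claw": 1,"linear": [-0.4,0,0],"rotation": [0,0,0]},{"claw": 1,"linear": [-0.6,0,0],"rotation": [0,0,0]},{"claw": 1,"linear": [-0.8,0,0],"rotation": [0,0,0]},{"claw": 1,"linear": [-0.9,0,0],"rotation": [0,0,0]},{"claw": 1,"linear": [-0.9,0,0.2],"rotation": [0,0,0]},{"claw": 1,"linear": [-0.9,0,0.4],"rotation": [0,0,0]},{"claw": 1,"linear": [-0.9,0,0.6],"rotation": [0,0,0]},{"claw": 1,"linear": [-0.8,0,0.8],"rotation": [0,0,0]},{"claw": 1,"linear": [-0.6,0,0.9],"rotation": [-0.02,0,0]},{"claw": 1,"linear": [-0.4,0,0.9],"rotation": [-0.02,0,0]}])

```text
time: 6.78
position: [0.4376, 0.2595, 0.1935]
tool_rot: [1.064, 1.304, -1.064]
ft_force: [0.6, 0.0, -1.0]
grip_width: 0.238
```

```bash
python3 g.py mseat .19
```

```text
t 6.78 pos [0.4376 0.2595 0.1935] F [ 0.6  0.  -1. ] grip 0.238 j [ 0.28  0.1  -0.9   1.81  0.08  1.27 -2.02]
rot frac total [-0.025 -0.004  0.003] | shift units, axes now [ 1.000e-02 -5.800e-01  2.245e+01] | axes after turn [ 0.14 -1.44 22.41]
```

Emit:
play_rows(targets=[{"claw": 1,"linear": [0,0,1],"rotation": [-0.025,-0.004,0.003]},{"claw": 1,"linear": [0,0,1],"rotation": [0,0,0]},{"claw": 1,"linear": [0,0,1],"rotation": [0,0,0]},{"claw": 1,"linear": [0,0,1],"rotation": [0,0,0]},{"claw": 1,"linear": [0,0,1],"rotation": [0,0,0]},{"claw": 1,"linear": [0,-0.1,1],"rotation": [0,0,0]},{"claw": 1,"linear": [0,-0.2,1],"rotation": [0,0,0]},{"claw": 1,"linear": [0,-0.2,1],"rotation": [0,0,0]},{"claw": 1,"linear": [0,-0.2,1],"rotation": [0,0,0]},{"claw": 1,"linear": [0,-0.2,1],"rotation": [0,0,0]}])

```text
time: 7.62
position: [0.476, 0.0055, 0.2051]
tool_rot: [1.028, 1.304, -1.012]
ft_force: [-0.3, 0.2, -1.6]
grip_width: 0.242
```

```bash
python3 g.py mseat .15
```

```text
t 7.62 pos [0.476  0.0055 0.2051] F [-0.3  0.2 -1.6] grip 0.242 j [ 0.59 -0.04 -0.64  1.88 -0.02  1.27 -1.36]
rot frac total [ 0.01   0.003 -0.01 ] | shift units, axes now [ 2.25 -0.78 12.15] | axes after turn [ 2.2  -0.56 12.17]
```

Emit:
play_rows(targets=[{"claw": 1,"linear": [0,0,1],"rotation": [0.01,0.003,-0.01]},{"claw": 1,"linear": [0,0,1],"rotation": [0,0,0]},{"claw": 1,"linear": [0,0,1],"rotation": [0,0,0]},{"claw": 1,"linear": [0.1,-0.1,1],"rotation": [0,0,0]},{"claw": 1,"linear": [0.2,-0.1,1],"rotation": [0,0,0]},{"claw": 1,"linear": [0.2,-0.1,1],"rotation": [0,0,0]},{"claw": 1,"linear": [0.2,-0.1,1],"rotation": [0,0,0]},{"claw": 1,"linear": [0.2,-0.1,1],"rotation": [0,0,0]},{"claw": 1,"linear": [0.2,0,1],"rotation": [0,0,0]},{"claw": 1,"linear": [0.2,0,1],"rotation": [0,0,0]}])

```text
time: 8.45
position: [0.5237, -0.2493, 0.1806]
tool_rot: [1.03, 1.306, -1.027]
ft_force: [0.4, 0.3, -1.1]
grip_width: 0.24
```

```bash
python3 g.py mseat .12
```

```text
t 8.45 pos [ 0.5237 -0.2493  0.1806] F [ 0.4  0.3 -1.1] grip 0.24 j [ 0.79  0.22 -0.45  1.68  0.1   1.25 -1.01]
rot frac total [ 0.003  0.003 -0.004] | shift units, axes now [ 2.43 -0.06  1.81] | axes after turn [ 2.43 -0.04  1.82]
```

Emit:
play_rows(targets=[{"claw": 1,"linear": [0.4,0,0.7],"rotation": [0.003,0.003,-0.004]},{"claw": 1,"linear": [0.4,0,0.5],"rotation": [0,0,0]},{"claw": 1,"linear": [0.5,0,0.3],"rotation": [0,0,0]},{"claw": 1,"linear": [0.4,0,0.1],"rotation": [0,0,0]},{"claw": 1,"linear": [0.3,0,0],"rotation": [0,0,0]},{"claw": 1,"linear": [0,0,0],"rotation": [0,0,0]}])

```text
time: 8.95
position: [0.5326, -0.294, 0.1273]
tool_rot: [1.038, 1.311, -1.036]
ft_force: [-0.5, 0.2, -0.9]
grip_width: 0.244
```

```bash
python3 g.py mseat .085;  python3 - <<'E'
from h import *
a=get_image('top');b=get_image('scene')
cv2.imwrite('pics/2.png',np.hstack([cv2.resize(a[90:290,330:530],(400,400)),cv2.resize(b[150:350,80:280],(400,400))]))
E
```

```text
t 8.95 pos [ 0.5326 -0.294   0.1273] F [-0.5  0.2 -0.9] grip 0.244 j [ 0.8   0.33 -0.41  1.67  0.14  1.18 -0.98]
rot frac total [-0.003 -0.001 -0.   ] | shift units, axes now [ 1.69  0.04 -0.  ] | axes after turn [ 1.69  0.04 -0.  ]
```

View pics/2.png

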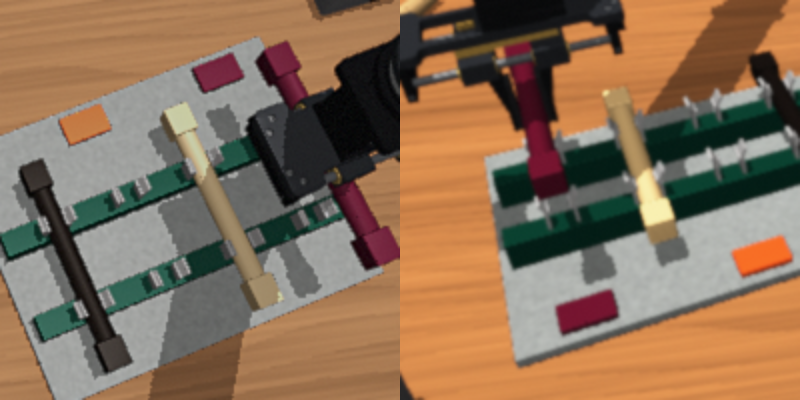

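```bash
python3 - <<'E'
from h import *
for z1,z2 in((.137,.137),(.127,.147),(.147,.127)):
    c=np.array([.5326,-.294]);d=.095*np.array([.972,.234])
    P=[[*(c+d),z1],[*(c-d),z2]]
    print(z1,z2,[proj(n,P).round(0).tolist() for n in C])
E
```

```text
0.137 0.137 [[[153.0, 238.0], [140.0, 179.0]], [[469.0, 121.0], [518.0, 214.0]]]
0.127 0.147 [[[154.0, 243.0], [138.0, 175.0]], [[467.0, 123.0], [521.0, 213.0]]]
0.147 0.127 [[[151.0, 234.0], [141.0, 183.0]], [[471.0, 119.0], [515.0, 215.0]]]
```

Emit:
play_rows(targets=[{"claw": 1,"linear": [0.5,0,0],"rotation": [0,0,0]},{"claw": 1,"linear": [0.5,0,0],"rotation": [0,0,0]},{"claw": 1,"linear": [0.4,0,0],"rotation": [0,0,0]},{"claw": 1,"linear": [0.2,0,0],"rotation": [0,0,0]},{"claw": 1,"linear": [0,0,0],"rotation": [0,0,0]}], newtons=60)

```text
time: 9.47
position: [0.5354, -0.291, 0.0875]
tool_rot: [1.034, 1.306, -1.03]
ft_force: [-0.4, 0.7, -0.2]
grip_width: 0.241
```

```bash
python3 g.py mseat .044
```

```text
t 9.47 pos [ 0.5354 -0.291   0.0875] F [-0.4  0.7 -0.2] grip 0.241 j [ 0.79  0.36 -0.41  1.71  0.16  1.1  -1.  ]
rot frac total [ 0.001  0.002 -0.003] | shift units, axes now [ 1.74 -0.11  0.08] | axes after turn [ 1.74 -0.1   0.09]
```

Emit:
play_rows(targets=[{"claw": 1,"linear": [0.25,-0.1,0.12],"rotation": [0.001,0.002,-0.003]},{"claw": 1,"linear": [0.25,0,0.03],"rotation": [0,0,0]},{"claw": 1,"linear": [0.2,0,0.03],"rotation": [0,0,0]},{"claw": 1,"linear": [0,0,0],"rotation": [0,0,0]}])

```text
time: 9.8
position: [0.5339, -0.2965, 0.0679]
tool_rot: [1.034, 1.312, -1.034]
ft_force: [-0.9, 0.5, -0.6]
grip_width: 0.237
```

```bash
python3 g.py mseat .044
```

```text
t 9.8 pos [ 0.5339 -0.2965  0.0679] F [-0.9  0.5 -0.6] grip 0.237 j [ 0.79  0.39 -0.4   1.71  0.17  1.08 -1.  ]
rot frac total [-0. -0.  0.] | shift units, axes now [ 0.96  0.01 -0.11] | axes after turn [ 0.96  0.01 -0.11]
```

Emit:
play_rows(targets=[{"claw": 1,"linear": [0.05,0,-0.11],"rotation": [0,0,0]},{"claw": 1,"linear": [0.25,0,0],"rotation": [0,0,0]},{"claw": 1,"linear": [0.25,0,0],"rotation": [0,0,0]},{"claw": 1,"linear": [0.25,0,0],"rotation": [0,0,0]}])

```text
time: 10.13
position: [0.5364, -0.2949, 0.0522]
tool_rot: [1.035, 1.305, -1.033]
ft_force: [-2.0, 3.1, 5.6]
grip_width: 0.232
```

```bash
python3 g.py mseat .044
```

```text
t 10.13 pos [ 0.5364 -0.2949  0.0522] F [-2.   3.1  5.6] grip 0.232 j [ 0.79  0.4  -0.4   1.73  0.18  1.04 -1.01]
rot frac total [-0.001  0.003 -0.003] | shift units, axes now [ 0.33 -0.1  -0.07] | axes after turn [ 0.33 -0.1  -0.07]
```

Emit:
play_rows(targets=[{"claw": 1,"linear": [0.25,-0.05,-0.06],"rotation": [0,0.003,-0.003]},{"claw": 1,"linear": [0.3,0,-0.03],"rotation": [0,0,0]},{"claw": 1,"linear": [0.35,0,0],"rotation": [0,0,0]},{"claw": 1,"linear": [0.35,0,0],"rotation": [0,0,0]}])

```text
time: 10.47
position: [0.5363, -0.294, 0.0439]
tool_rot: [1.028, 1.309, -1.041]
ft_force: [-22.5, 10.2, 55.4]
grip_width: 0.238
```

```bash
python3 g.py mseat .044
```

```text
t 10.47 pos [ 0.5363 -0.294   0.0439] F [-22.5  10.2  55.4] grip 0.238 j [ 0.78  0.42 -0.4   1.73  0.19  1.03 -1.02]
rot frac total [-0.001  0.004  0.003] | shift units, axes now [-0.   -0.11 -0.04] | axes after turn [-0.   -0.11 -0.04]
```

Emit:
play_rows(targets=[{"claw": 1,"linear": [0,0,0],"rotation": [0,0,0]},{"claw": 0.45,"linear": [0,0,0],"rotation": [0,0,0]},{"claw": 0.45,"linear": [0,0,0],"rotation": [0,0,0]},{"claw": 0.45,"linear": [0,0,0],"rotation": [0,0,0]},{"claw": 0.45,"linear": [0,0,0],"rotation": [0,0,0]},{"claw": 0.45,"linear": [0,0,0],"rotation": [0,0,0]},{"claw": 0.45,"linear": [0,0,0],"rotation": [0,0,0]},{"claw": 0.45,"linear": [0,0,0],"rotation": [0,0,0]}])

```text
time: 11.13
position: [0.5363, -0.2939, 0.0443]
tool_rot: [1.027, 1.309, -1.041]
ft_force: [0.4, 0.3, -0.1]
grip_width: 0.539
```

Emit:
play_rows(targets=[{"claw": 0.45,"linear": [-0.3,0,0],"rotation": [0,0,0]},{"claw": 0.45,"linear": [-0.6,0,0],"rotation": [0,0,0]},{"claw": 0.45,"linear": [-0.8,0,0],"rotation": [0,0,0]},{"claw": 0.45,"linear": [-0.9,0,0],"rotation": [0,0,0]},{"claw": 0.45,"linear": [-0.9,0,0],"rotation": [0,0,0]},{"claw": 0.3,"linear": [-0.9,0,0],"rotation": [0,0,0]},{"claw": 0.2,"linear": [-0.7,0,-0.3],"rotation": [0,0,0]},{"claw": 0,"linear": [0,0,-0.6],"rotation": [0,0,0]},{"claw": 0,"linear": [0,0,-0.9],"rotation": [0,0,0]},{"claw": 0,"linear": [0,0,-0.9],"rotation": [0,0,0]}])

```text
time: 11.97
position: [0.5195, -0.2295, 0.1778]
tool_rot: [1.033, 1.307, -1.048]
ft_force: [-0.0, 0.4, -0.7]
grip_width: 0.84
```

```bash
python3 g.py ora .12
```

```text
t 11.97 pos [ 0.5195 -0.2295  0.1778] F [-0.   0.4 -0.7] grip 0.84 j [ 0.76  0.2  -0.45  1.71  0.1   1.26 -1.06]
rot frac total [0.176 0.004 0.003] | shift units, axes now [  2.22   0.38 -14.8 ] | axes after turn [  2.31  -3.68 -14.33]
```

Emit:
play_rows(targets=[{"claw": 0,"linear": [0,0,-1],"rotation": [0.022,0,0]},{"claw": 0,"linear": [0,0,-1],"rotation": [0.022,0,0]},{"claw": 0,"linear": [0,0,-1],"rotation": [0.022,0,0]},{"claw": 0,"linear": [0,0,-1],"rotation": [0.022,0,0]},{"claw": 0,"linear": [0,-0.1,-1],"rotation": [0.022,0,0]},{"claw": 0,"linear": [0,-0.2,-1],"rotation": [0.022,0,0]},{"claw": 0,"linear": [0,-0.3,-1],"rotation": [0.022,0,0]},{"claw": 0,"linear": [0,-0.3,-1],"rotation": [0.022,0,0]},{"claw": 0,"linear": [0,-0.3,-1],"rotation": [0,0,0]},{"claw": 0,"linear": [0,-0.3,-1],"rotation": [0,0,0]}])

```text
time: 12.8
position: [0.4543, 0.0363, 0.1708]
tool_rot: [1.243, 1.181, -1.267]
ft_force: [0.2, 0.9, -0.4]
grip_width: 1.0
```

```bash
python3 g.py ora .10;  python3 - <<'E'
from h import *
a=get_image('top');b=get_image('scene')
cv2.imwrite('pics/3.png',np.hstack([cv2.resize(a[90:290,330:530],(400,400)),cv2.resize(b[150:350,80:280],(400,400))]))
E
```

```text
t 12.8 pos [0.4543 0.0363 0.1708] F [ 0.2  0.9 -0.4] grip 1.0 j [ 0.53 -0.03 -0.65  1.95 -0.01  1.23 -1.75]
rot frac total [-0.009  0.006  0.007] | shift units, axes now [ 2.8  -0.57 -3.85] | axes after turn [ 2.83 -0.55 -3.83]
```

View pics/3.png

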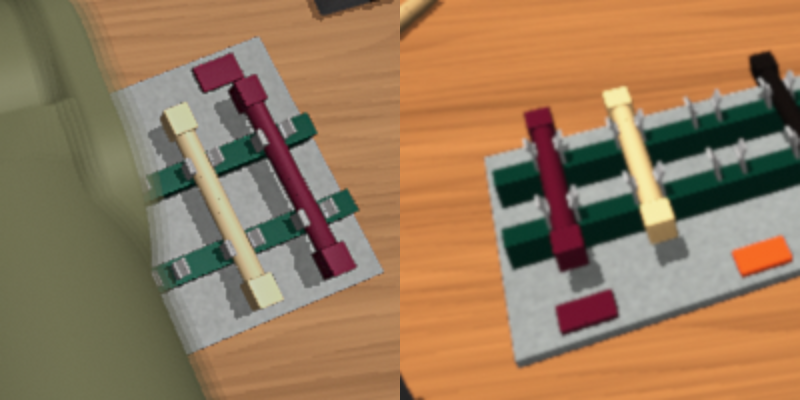

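Maroon lies between its clips beside its tag (scene ≈ (158,245), top ≈ (476,180)), parallel to the maple. Now the orange.

Emit:
play_rows(targets=[{"claw": 0,"linear": [0.1,0,-0.8],"rotation": [-0.009,0.006,0.007]},{"claw": 0,"linear": [0.3,-0.1,-0.8],"rotation": [0,0,0]},{"claw": 0,"linear": [0.5,-0.1,-0.8],"rotation": [0,0,0]},{"claw": 0,"linear": [0.5,-0.1,-0.8],"rotation": [0,0,0]},{"claw": 0,"linear": [0.6,-0.1,-0.4],"rotation": [0,0,0]},{"claw": 0,"linear": [0.5,0,-0.1],"rotation": [0,0,0]},{"claw": 0,"linear": [0.3,0,0],"rotation": [0,0,0]},{"claw": 0,"linear": [0,0,0],"rotation": [0,0,0]}])

```text
time: 13.57
position: [0.4451, 0.1368, 0.0956]
tool_rot: [1.239, 1.188, -1.237]
ft_force: [0.0, 1.1, 0.3]
grip_width: 1.002
```

```bash
python3 g.py ora .035
```

```text
t 13.57 pos [0.4451 0.1368 0.0956] F [0.  1.1 0.3] grip 1.002 j [ 0.4   0.08 -0.78  2.02  0.07  1.06 -2.02]
rot frac total [ 0.006  0.    -0.002] | shift units, axes now [2.42 0.   0.16] | axes after turn [2.42 0.01 0.16]
```

Emit:
play_rows(targets=[{"claw": 0,"linear": [0.5,0,0.1],"rotation": [0.006,0,-0.002]},{"claw": 0,"linear": [0.7,0,0],"rotation": [0,0,0]},{"claw": 0,"linear": [0.6,0,0],"rotation": [0,0,0]},{"claw": 0,"linear": [0.4,0,0],"rotation": [0,0,0]},{"claw": 0,"linear": [0.2,0,0],"rotation": [0,0,0]},{"claw": 0,"linear": [0,0,0],"rotation": [0,0,0]}])

```text
time: 14.07
position: [0.4471, 0.1294, 0.0322]
tool_rot: [1.252, 1.178, -1.252]
ft_force: [-0.5, 0.0, 0.4]
grip_width: 0.996
```

```bash
python3 g.py ora .0035
```

```text
t 14.07 pos [0.4471 0.1294 0.0322] F [-0.5  0.   0.4] grip 0.996 j [ 0.37  0.19 -0.76  2.08  0.16  0.93 -2.1 ]
rot frac total [-0.006  0.001 -0.001] | shift units, axes now [ 1.15 -0.08 -0.13] | axes after turn [ 1.15 -0.08 -0.13]
```

Emit:
play_rows(targets=[{"claw": 0,"linear": [0.3,-0.08,-0.12],"rotation": [-0.006,0,0]},{"claw": 0,"linear": [0.35,0,0],"rotation": [0,0,0]},{"claw": 0,"linear": [0.25,0,0],"rotation": [0,0,0]},{"claw": 0,"linear": [0.1,0,0],"rotation": [0,0,0]},{"claw": 0,"linear": [0,0,0],"rotation": [0,0,0]}])

```text
time: 14.48
position: [0.4468, 0.1324, 0.0061]
tool_rot: [1.247, 1.18, -1.243]
ft_force: [0.2, -0.3, 0.3]
grip_width: 1.004
```

```bash
python3 g.py ora .0035
```

```text
t 14.48 pos [0.4468 0.1324 0.0061] F [ 0.2 -0.3  0.3] grip 1.004 j [ 0.35  0.24 -0.75  2.1   0.21  0.87 -2.14]
rot frac total [-0.001  0.001 -0.003] | shift units, axes now [ 0.1  -0.07 -0.01] | axes after turn [ 0.1  -0.07 -0.01]
```

Emit:
play_rows(targets=[{"claw": 0.5,"linear": [0.1,-0.06,0],"rotation": [0,0,-0.003]},{"claw": 1,"linear": [0,0,0],"rotation": [0,0,0]},{"claw": 1,"linear": [0,0,0],"rotation": [0,0,0]},{"claw": 1,"linear": [0,0,0],"rotation": [0,0,0]},{"claw": 1,"linear": [0,0,0],"rotation": [0,0,0]},{"claw": 1,"linear": [0,0,0],"rotation": [0,0,0]},{"claw": 1,"linear": [0,0,0],"rotation": [0,0,0]},{"claw": 1,"linear": [0,0,0],"rotation": [0,0,0]},{"claw": 1,"linear": [0,0,0],"rotation": [0,0,0]},{"claw": 1,"linear": [0,0,0],"rotation": [0,0,0]}])

```text
time: 15.32
position: [0.4466, 0.1328, 0.0047]
tool_rot: [1.246, 1.182, -1.245]
ft_force: [0.3, 0.3, -0.6]
grip_width: 0.33
```

Emit:
play_rows(targets=[{"claw": 1,"linear": [0,0,0],"rotation": [0,0,0]},{"claw": 1,"linear": [0,0,0],"rotation": [0,0,0]},{"claw": 1,"linear": [0,0,0],"rotation": [0,0,0]},{"claw": 1,"linear": [0,0,0],"rotation": [0,0,0]},{"claw": 1,"linear": [0,0,0],"rotation": [0,0,0]},{"claw": 1,"linear": [0,0,0],"rotation": [0,0,0]},{"claw": 1,"linear": [0,0,0],"rotation": [0,0,0]},{"claw": 1,"linear": [0,0,0],"rotation": [0,0,0]}])

```text
time: 15.98
position: [0.4466, 0.1327, 0.0047]
tool_rot: [1.246, 1.182, -1.245]
ft_force: [0.1, 0.2, 0.5]
grip_width: 0.238
```

Emit:
play_rows(targets=[{"claw": 1,"linear": [-0.4,0,0],"rotation": [0,0,0]},{"claw": 1,"linear": [-0.6,0,0],"rotation": [0,0,0]},{"claw": 1,"linear": [-0.8,0,0],"rotation": [0,0,0]},{"claw": 1,"linear": [-0.9,0,0],"rotation": [-0.02,0,0]},{"claw": 1,"linear": [-0.9,0,0],"rotation": [-0.02,0,0]},{"claw": 1,"linear": [-0.9,0,0],"rotation": [-0.02,0,0]},{"claw": 1,"linear": [-0.9,0,0.2],"rotation": [-0.02,0,0]},{"claw": 1,"linear": [-0.8,0,0.4],"rotation": [-0.02,0,0]},{"claw": 1,"linear": [-0.6,0,0.6],"rotation": [-0.02,0,0]},{"claw": 1,"linear": [-0.2,0,0.8],"rotation": [-0.02,0,0]}])

```text
time: 16.82
position: [0.447, 0.0883, 0.1901]
tool_rot: [1.064, 1.298, -1.068]
ft_force: [-0.6, 0.3, -1.2]
grip_width: 0.235
```

```bash
python3 g.py oseat .19
```

```text
t 16.82 pos [0.447  0.0883 0.1901] F [-0.6  0.3 -1.2] grip 0.235 j [ 0.5  -0.06 -0.72  1.93 -0.04  1.26 -1.58]
rot frac total [-0.027 -0.001  0.003] | shift units, axes now [-0.01  0.18  9.27] | axes after turn [ 0.   -0.21  9.27]
```

Emit:
play_rows(targets=[{"claw": 1,"linear": [0,0,0.9],"rotation": [-0.027,0,0.003]},{"claw": 1,"linear": [0,0,1],"rotation": [0,0,0]},{"claw": 1,"linear": [0,0,1],"rotation": [0,0,0]},{"claw": 1,"linear": [0,0,1],"rotation": [0,0,0]},{"claw": 1,"linear": [0,0,1],"rotation": [0,0,0]},{"claw": 1,"linear": [0,0,1],"rotation": [0,0,0]},{"claw": 1,"linear": [0,0,1],"rotation": [0,0,0]},{"claw": 1,"linear": [0.2,0,0.8],"rotation": [0,0,0]},{"claw": 1,"linear": [0.3,0,0.5],"rotation": [0,0,0]},{"claw": 1,"linear": [0.3,0,0.2],"rotation": [0,0,0]}])

```text
time: 17.65
position: [0.4993, -0.125, 0.1807]
tool_rot: [1.031, 1.302, -1.019]
ft_force: [-0.8, 0.2, -1.5]
grip_width: 0.233
```

```bash
python3 g.py oseat .11
```

```text
t 17.65 pos [ 0.4993 -0.125   0.1807] F [-0.8  0.2 -1.5] grip 0.233 j [ 0.68  0.07 -0.51  1.84  0.04  1.23 -1.16]
rot frac total [ 0.005  0.004 -0.009] | shift units, axes now [ 2.83 -0.29  0.46] | axes after turn [ 2.83 -0.25  0.48]
```

Emit:
play_rows(targets=[{"claw": 1,"linear": [0.4,-0.2,0.3],"rotation": [0.005,0.004,-0.009]},{"claw": 1,"linear": [0.6,0,0.1],"rotation": [0,0,0]},{"claw": 1,"linear": [0.6,0,0],"rotation": [0,0,0]},{"claw": 1,"linear": [0.5,0,0],"rotation": [0,0,0]},{"claw": 1,"linear": [0.3,0,0],"rotation": [0,0,0]},{"claw": 1,"linear": [0,0,0],"rotation": [0,0,0]}])

```text
time: 18.15
position: [0.493, -0.1328, 0.1134]
tool_rot: [1.031, 1.325, -1.035]
ft_force: [-0.7, 0.4, -0.6]
grip_width: 0.238
```

```bash
python3 g.py oseat .085;  python3 - <<'E'
from h import *
a=get_image('top');b=get_image('scene')
cv2.imwrite('pics/4.png',np.hstack([cv2.resize(a[90:290,330:530],(400,400)),cv2.resize(b[150:350,130:330],(400,400))]))
s=get_state();p=s['position']+[0,0,.0085];d=.095*np.array([.972,.234,0])
for n in C:print(n,proj(n,[p+d,p-d]).round(0).tolist())
E
```

```text
t 18.15 pos [ 0.493  -0.1328  0.1134] F [-0.7  0.4 -0.6] grip 0.238 j [ 0.68  0.15 -0.5   1.9   0.08  1.12 -1.18]
rot frac total [ 0.002 -0.005  0.006] | shift units, axes now [1.13 0.08 0.25] | axes after turn [1.13 0.07 0.24]
scene [[250.0, 218.0], [224.0, 166.0]]
top [[387.0, 155.0], [431.0, 250.0]]
```

View pics/4.png

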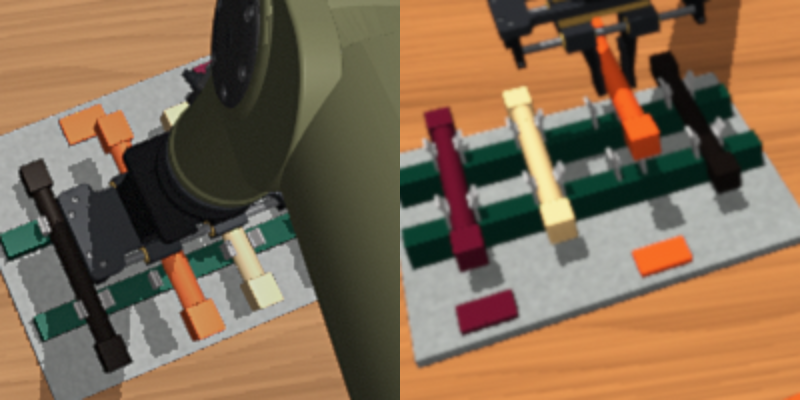

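The orange is held level over its place (top: ends (387,156), (431,250); scene end (248,217)), as predicted. Pressing in.

Emit:
play_rows(targets=[{"claw": 1,"linear": [0.2,0.08,0.24],"rotation": [0.002,-0.005,0.006]},{"claw": 1,"linear": [0.4,0,0],"rotation": [0,0,0]},{"claw": 1,"linear": [0.3,0,0],"rotation": [0,0,0]},{"claw": 1,"linear": [0.2,0,0],"rotation": [0,0,0]},{"claw": 1,"linear": [0,0,0],"rotation": [0,0,0]}], newtons=60)

```text
time: 18.67
position: [0.5002, -0.1391, 0.0877]
tool_rot: [1.034, 1.302, -1.03]
ft_force: [-0.1, 0.3, -0.6]
grip_width: 0.236
```

```bash
python3 g.py oseat .0455
```

```text
t 18.67 pos [ 0.5002 -0.1391  0.0877] F [-0.1  0.3 -0.6] grip 0.236 j [ 0.68  0.18 -0.5   1.93  0.1   1.05 -1.2 ]
rot frac total [ 0.     0.004 -0.005] | shift units, axes now [ 1.69 -0.16 -0.08] | axes after turn [ 1.69 -0.15 -0.07]
```

Emit:
play_rows(targets=[{"claw": 1,"linear": [0.2,-0.12,-0.06],"rotation": [0,0.003,-0.004]},{"claw": 1,"linear": [0.3,0,0],"rotation": [0,0,0]},{"claw": 1,"linear": [0.2,0,0],"rotation": [0,0,0]},{"claw": 1,"linear": [0,0,0],"rotation": [0,0,0]}])

```text
time: 19.0
position: [0.4966, -0.1383, 0.0683]
tool_rot: [1.034, 1.311, -1.033]
ft_force: [-0.4, 0.4, -0.2]
grip_width: 0.238
```

```bash
python3 g.py oseat .0455
```

```text
t 19.0 pos [ 0.4966 -0.1383  0.0683] F [-0.4  0.4 -0.2] grip 0.238 j [ 0.67  0.21 -0.49  1.94  0.11  1.02 -1.21]
rot frac total [ 0.     0.    -0.001] | shift units, axes now [ 0.91 -0.02 -0.01] | axes after turn [ 0.91 -0.02 -0.01]
```

Emit:
play_rows(targets=[{"claw": 1,"linear": [0.2,0,0],"rotation": [0,0,0]},{"claw": 1,"linear": [0.25,0,0],"rotation": [0,0,0]},{"claw": 1,"linear": [0.2,0,0],"rotation": [0,0,0]}])

```text
time: 19.25
position: [0.4994, -0.139, 0.0546]
tool_rot: [1.034, 1.305, -1.031]
ft_force: [-2.3, 3.1, 8.4]
grip_width: 0.239
```

```bash
python3 g.py oseat .0455
```

```text
t 19.25 pos [ 0.4994 -0.139   0.0546] F [-2.3  3.1  8.4] grip 0.239 j [ 0.67  0.23 -0.49  1.95  0.13  0.99 -1.22]
rot frac total [ 0.     0.002 -0.003] | shift units, axes now [ 0.36 -0.12 -0.07] | axes after turn [ 0.36 -0.12 -0.06]
```

Emit:
play_rows(targets=[{"claw": 1,"linear": [0.25,-0.05,-0.05],"rotation": [0,0.002,-0.003]},{"claw": 1,"linear": [0.3,0,-0.03],"rotation": [0,0,0]},{"claw": 1,"linear": [0.3,0,0],"rotation": [0,0,0]}])

```text
time: 19.5
position: [0.5003, -0.1384, 0.0442]
tool_rot: [1.029, 1.308, -1.037]
ft_force: [-30.4, 9.8, 80.3]
grip_width: 0.238
```

```bash
python3 g.py oseat .0455
```

```text
t 19.5 pos [ 0.5003 -0.1384  0.0442] F [-30.4   9.8  80.3] grip 0.238 j [ 0.66  0.25 -0.49  1.96  0.15  0.97 -1.24]
rot frac total [-0.     0.004  0.001] | shift units, axes now [-0.05 -0.16 -0.05] | axes after turn [-0.05 -0.16 -0.05]
```

Home (hard stop at z 0.044). Relax, open partly, withdraw clear.

Emit:
play_rows(targets=[{"claw": 1,"linear": [0,0,0],"rotation": [0,0,0]},{"claw": 0.45,"linear": [0,0,0],"rotation": [0,0,0]},{"claw": 0.45,"linear": [0,0,0],"rotation": [0,0,0]},{"claw": 0.45,"linear": [0,0,0],"rotation": [0,0,0]},{"claw": 0.45,"linear": [0,0,0],"rotation": [0,0,0]},{"claw": 0.45,"linear": [0,0,0],"rotation": [0,0,0]},{"claw": 0.45,"linear": [0,0,0],"rotation": [0,0,0]},{"claw": 0.45,"linear": [0,0,0],"rotation": [0,0,0]}])

```text
time: 20.17
position: [0.5008, -0.1383, 0.0444]
tool_rot: [1.029, 1.307, -1.037]
ft_force: [-0.3, 0.1, -0.3]
grip_width: 0.543
```

Emit:
play_rows(targets=[{"claw": 0.45,"linear": [-0.3,0,0],"rotation": [0,0,0]},{"claw": 0.45,"linear": [-0.6,0,0],"rotation": [0,0,0]},{"claw": 0.45,"linear": [-0.8,0,0],"rotation": [0,0,0]},{"claw": 0.45,"linear": [-0.9,0,0],"rotation": [0,0,0]},{"claw": 0.45,"linear": [-0.9,0,0],"rotation": [0,0,0]},{"claw": 0.45,"linear": [-0.9,0,0],"rotation": [0,0,0]},{"claw": 0.45,"linear": [-0.9,0,-0.3],"rotation": [0,0,0]},{"claw": 0.45,"linear": [-0.6,0,-0.6],"rotation": [0,0,0]},{"claw": 0.45,"linear": [0,0,-0.9],"rotation": [0,0,0]},{"claw": 0.45,"linear": [0,0,-1],"rotation": [0,0,0]}])

```text
time: 21.0
position: [0.4836, -0.0726, 0.2012]
tool_rot: [1.036, 1.304, -1.044]
ft_force: [0.7, 0.8, 0.6]
grip_width: 0.547
```

Emit:
play_rows(targets=[{"claw": 0.45,"linear": [0,0,-1],"rotation": [0,0,0]},{"claw": 0.45,"linear": [0,0,-1],"rotation": [0,0,0]},{"claw": 0.45,"linear": [0,0,-1],"rotation": [0,0,0]},{"claw": 0.45,"linear": [0,0,-1],"rotation": [0,0,0]},{"claw": 0.45,"linear": [0,0,-1],"rotation": [0,0,0]},{"claw": 0.45,"linear": [0,0,-1],"rotation": [0,0,0]},{"claw": 0.45,"linear": [0,0,-1],"rotation": [0,0,0]},{"claw": 0.45,"linear": [0,0,-0.8],"rotation": [0,0,0]},{"claw": 0.45,"linear": [0,0,-0.4],"rotation": [0,0,0]},{"claw": 0.45,"linear": [0,0,0],"rotation": [0,0,0]}])

```text
time: 21.83
position: [0.4342, 0.1423, 0.2068]
tool_rot: [1.033, 1.297, -1.033]
ft_force: [0.1, 0.2, -0.5]
grip_width: 0.549
```

```bash
python3 - <<'E'
from h import *
a=get_image('top');b=get_image('scene')
cv2.imwrite('pics/top9.png',a);cv2.imwrite('pics/scene9.png',b)
cv2.imwrite('pics/5.png',np.hstack([cv2.resize(a[100:300,310:530],(395,360)),cv2.resize(b[150:350,110:330],(395,360))]))
d=.095*np.array([.972,.234,0])
for k,x,y in(('mar',.5355,-.2935),('ora',.4985,-.1385)):
  for z1,z2 in((.054,.054),(.064,.064),(.054,.064)):
    p=np.array([x,y,0])
    print(k,z1,z2,[proj(n,[p+d+[0,0,z1],p-d+[0,0,z2]]).round(1).tolist() for n in C])
s=get_state();print(s['time'],s['position'])
E
```

```text
mar 0.054 0.054 [[[164.3, 274.2], [150.3, 213.2]], [[453.6, 137.1], [496.5, 220.5]]]
mar 0.064 0.064 [[[163.0, 270.2], [149.1, 209.4]], [[455.3, 135.2], [498.8, 219.6]]]
mar 0.054 0.064 [[[164.3, 274.2], [149.1, 209.4]], [[453.6, 137.1], [498.8, 219.6]]]
ora 0.054 0.054 [[[251.2, 248.7], [226.3, 194.1]], [[383.5, 164.2], [423.4, 250.6]]]
ora 0.064 0.064 [[[250.6, 244.8], [225.7, 190.3]], [[384.3, 162.6], [424.8, 250.1]]]
ora 0.054 0.064 [[[251.2, 248.7], [225.7, 190.3]], [[383.5, 164.2], [424.8, 250.1]]]
21.9333 [0.43495595 0.13970798 0.20655694]
```

View pics/5.png

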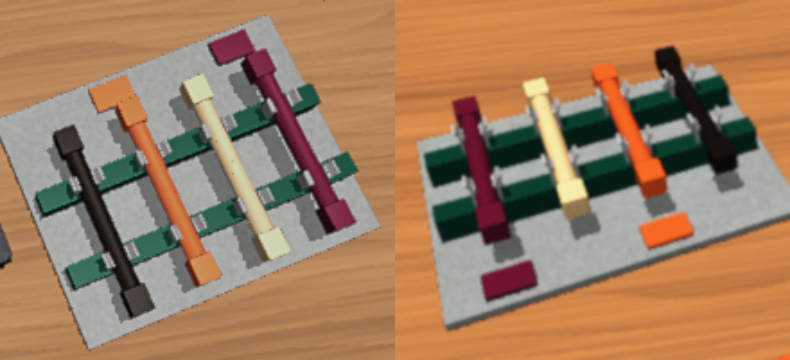

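```bash
cat > v.py <<'E'
from h import *
b=cv2.imread('pics/scene9.png')
R={'maroon':(140,195,176,290),'orange':(215,180,262,262),'maple':(178,190,222,272),'ebony':(250,172,303,250)}
X={'maroon':(.5355,-.2935),'orange':(.4985,-.1385),'maple':(.512,-.2167),'ebony':(.475,-.06)}
for k in R:
    m=mask(b,R[k],k)
    if k in('maroon','orange'):  # drop tags/other blobs
        n,l,s,_=cv2.connectedComponentsWithStats(m.astype(np.uint8));m=(l==1+s[1:,4].argmax())*1.
    def f(v):
        parts=[q.copy() for q in spindle(.054)]
        for q in parts:q[:,2]+=v[3]/100+q[:,0]*v[4]/10
        return np.abs(render('scene',place(parts,[X[k][0]+v[0]/100,X[k][1]+v[1]/100,.236+v[2]/10]))-m).sum()
    S=np.vstack([np.zeros(5),np.eye(5)*.6])
    r=minimize(f,np.zeros(5),method='Nelder-Mead',options=dict(initial_simplex=S,maxiter=400,xatol=.01,fatol=.3))
    v=r.x;print(k,'dx,dy mm',(v[:2]*10).round(1),'yaw',round(.236+v[2]/10,3),'dz mm',round(v[3]*10,1),'pitch deg',round(np.degrees(v[4]/10),2),'err',round(r.fun),m.sum())
E
python3 v.py
```

```text
maroon dx,dy mm [-0.5 -0.7] yaw 0.244 dz mm 1.0 pitch deg 1.45 err 153 977.0
orange dx,dy mm [-0.5  1.3] yaw 0.237 dz mm 1.5 pitch deg 0.68 err 136 906.0
maple dx,dy mm [0.6 0.1] yaw 0.238 dz mm 0.3 pitch deg 0.25 err 65 1022.0
ebony dx,dy mm [2.4 0.8] yaw 0.223 dz mm -0.3 pitch deg 1.89 err 229 824.0
```

```bash
python3 -c "
from bench import *
print(close_job())"
```

```text
the job is handed in; nothing more can be done
None
```

Both spindles are back in the rack: maroon first, then orange, each pressed down at mid-length into the clips beside its own tag. I handed the job in at about 22 s of the 58 s allowed, with the open gripper clear of everything.

- **Seating:** Each press ended on a hard stop with the fingertips 44 mm above the bench. That agrees with the 54 mm home height, because I gripped each shank about 9–10 mm above the fingertips.
- **Press force:** The last push reached a vertical force of about 55 N for maroon and 80 N for orange, measured at the wrist. That is well above the 8–14 N the clips need but under the 120 N limit.
- **Final picture:** All four spindles lie parallel in their clips with the right tags. The dark and pale samples are still clipped.
- **Level and height:** An outline fit in one camera put maroon 1.0 mm and orange 1.5 mm high, tilted 1.5° and 0.7°. I take this as noise, because the untouched dark sample reads 1.9° in the same fit. I did not confirm level any more precisely than that.

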